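# Load the bottle steriliser and key in its programme

## Task

Take the yellow bottle from the draining cradle, turn it upside down and lower it, without dropping it, over the free peg of the steriliser until its mouth stands flat on the saucer, and let go. Then key in the programme: press the yellow, blue, white and green keys in that order, each fully down and fully up again before the next. Do not press the red or black key, press no key before the bottle is on, and leave everything else where it stands, the blue cup on its peg included.

Things in the scene. Friction and masses are not known exactly. Their poses are not given: they have to be found in the camera images.
- steriliser: Fixed white steriliser base with a grey deck, 220 (x) by 250 (y) mm, deck 30 mm high. Origin: centre of its underside; +x points from keypad to pegs. Six keys in two rows of three at x = -28 and -76 mm, 50 mm apart along y. Two identical upright pegs at x = +60 mm, 130 mm apart: one free, the blue cup on the other. A strip along the far edge is 40 mm high.
- peg_free_seat (a point): Foot of the free upright peg (left or right place, varies): centre of the top face of its grey saucer, 72 mm across and 34 mm above the table, on the peg's axis. The orange peg is 18 mm in diameter, rises 75 mm above this point and tapers over its last 13 mm. A bottle is on it when its mouth stands flat on the saucer, the peg inside.
- bottle: Open rigid yellow bottle, 60 to 130 g. Origin: centre of the closed bottom's outer face; +z runs along its axis to the open mouth. Outer radius 29 mm from 0 to 96 mm, narrowing to 24 mm at 108 mm, neck 24 mm to the mouth at 130 mm; wall 3 mm. Starts on the cradle's rails, mouth 25 degrees below level, rim against a low stop; lifts straight up out of it.
- bottle_mouth (a point): Centre of the bottle's open mouth, in the plane of the rim (130 mm along +z from the bottle's origin).
- cradle: Fixed red plate 150 (x) by 70 (y) by 8 mm with two sloping steel rails (8 mm rod, 32 mm between centres) under the bottle, both flanks of which are open to fingers, and a red stop at the low end, below the bottle's axis. Origin: underside, 3 mm off the plate's middle; the bottle's mouth points to its -x and the bottle's middle lies about 75 mm above the table.
- cup: Blue ceramic cup upside down on the taken peg, leave it there. 85 mm tall, mouth 72 mm across, 58 mm across at its foot, so it stands from 34 to 119 mm above the table. Origin: centre of its foot, which is now its top; its z points down.
- can: Red tin can standing beside the steriliser, 66 mm across, 100 mm tall; origin: centre of its underside. Leave alone.
- mug: White mug standing beside the cradle, 68 mm across, 70 mm tall, handle at its +y sticking out 37 mm; origin: centre of its underside. Leave alone.
- jar: Amber jar with green cap, 54 mm across, 80 mm tall; origin: centre of its underside. Leave alone.
- shaker: Small clear glass shaker with a steel cap on the other side of the steriliser, 40 mm across, 75 mm tall; origin: centre of its underside. Leave alone.
- spoon: Wooden spoon lying on the counter, along its x. Leave alone.
- key_yellow_top (a point): Centre of the top face of the yellow key, a round yellow cap 26 mm across, in a dark housing 42 mm across and 12 mm high. The cap's top is 52 mm above the table at rest and 6 mm lower fully down. One of the four keys of the programme. The keys' places vary.
- key_yellow (a joint): How far the yellow key is pressed: 0 up, 0.006 m fully down against its spring (1.2 N to start, 4 N fully down); it springs back when let go.
- key_blue_top (a point): Centre of the top face of the blue key, a round blue cap 26 mm across, in a dark housing 42 mm across and 12 mm high. The cap's top is 52 mm above the table at rest and 6 mm lower fully down. One of the four keys of the programme. The keys' places vary.
- key_blue (a joint): How far the blue key is pressed: 0 up, 0.006 m fully down against its spring (1.2 N to start, 4 N fully down); it springs back when let go.
- key_white_top (a point): Centre of the top face of the white key, a round white cap 26 mm across, in a dark housing 42 mm across and 12 mm high. The cap's top is 52 mm above the table at rest and 6 mm lower fully down. One of the four keys of the programme. The keys' places vary.
- key_white (a joint): How far the white key is pressed: 0 up, 0.006 m fully down against its spring (1.2 N to start, 4 N fully down); it springs back when let go.
- key_green_top (a point): Centre of the top face of the green key, a round green cap 26 mm across, in a dark housing 42 mm across and 12 mm high. The cap's top is 52 mm above the table at rest and 6 mm lower fully down. One of the four keys of the programme. The keys' places vary.
- key_green (a joint): How far the green key is pressed: 0 up, 0.006 m fully down against its spring (1.2 N to start, 4 N fully down); it springs back when let go.
- key_red_top (a point): Centre of the top face of the red key, a round red cap 26 mm across, in a dark housing 42 mm across and 12 mm high. The cap's top is 52 mm above the table at rest and 6 mm lower fully down. Not part of the programme: do not press. The keys' places vary.
- key_red (a joint): How far the red key is pressed: 0 up, 0.006 m fully down against its spring (1.2 N to start, 4 N fully down); it springs back when let go.
- key_black_top (a point): Centre of the top face of the black key, a round black cap 26 mm across, in a dark housing 42 mm across and 12 mm high. The cap's top is 52 mm above the table at rest and 6 mm lower fully down. Not part of the programme: do not press. The keys' places vary.
- key_black (a joint): How far the black key is pressed: 0 up, 0.006 m fully down against its spring (1.2 N to start, 4 N fully down); it springs back when let go.

How it is judged:
By the outcome, as a careful person would: the job done as asked, in the order asked, and still so for the second after the job is handed in, with the robot touching nothing.
It also fails if it takes over 67 s, if anything falls off the work surface, if the arm or the gripper's body presses on something with over 40 N, if the wrist force passes 120 N, or if a joint passes its speed limit or range.

## Robot

A 6-joint arm with a two-finger parallel gripper is mounted at the origin on the work surface. World frame = base frame: x ahead of the robot, y to its left, z up, the work surface at z = 0. Lengths are in mm, angles in rad, forces in N, time in s.
With the tool pointing down it reaches from about 350 to 875 mm from the base axis. Payload 4.2 kg.
Tool frame: the origin (TCP) lies on the centre line of the jaws, within the pads' length; the fingertips stand 19 mm ahead of it and the grasp point (between the pads) is the TCP; z points along the fingers, y is the direction in which the jaws open and shut (so a half turn about z gives the same grasp; the last joint's range is limited). The gripper opens to 85 mm and grips with 20 to 120 N. Pads are 22 mm wide; open, the fingers measure 114 mm over their backs; the gripper's body (76 mm by 85 mm) begins 54 mm behind the grasp point. The pads swing forward as they close: fully open they stand 13 mm farther back than shut.
Start: joints at [1.554, 0.385, 0.008, 0, -1.194, -0.259], TCP at [170.166, 601.367, 250.312] pointing down, gripper open.
Joint ranges: [-3.14, 3.14], [-1.21, 2.06], [-1.07, 1.41], [-3.16, 2.05], [-2.99, -0.16], [-3.1, 3.1]. Speed limits (rad/s): [2.79, 2.79, 3.14, 3.14, 3.14, 3.14].

## Interface

Orientations are given as [roll, pitch, yaw] about the fixed x, y, z axes, in that order (R = Rz(yaw) Ry(pitch) Rx(roll)).
In Python, from workcell import telemetry, vision, workorder gives the robot as it stands.
- The arm moves only by the tool move_arm, never from a script. Its argument "motion" is a list of rows, each an object with "dp": the shift along the tool's x, y, z in mm, a list of three; "twist": the turn about the tool's z in rad; "jaw": the opening, from 0 (shut) to 1 (fully open). In form: [{"dp": [x, y, z], "twist": twist, "jaw": jaw}, ...]. A call has 1 to 10 rows; each row is the pose to reach, as a shift and turn from the pose measured when the call began, along the tool's axes at that moment; what a row does not reach only later rows make up. A row lasts 1/10 s, in which the tool goes at most 50 mm and 8.59 degrees, less where a joint would pass 70% of its speed; a pose out of reach is approached as far as the arm can. A call with a gripper value outside its range is refused whole. The fingers move at their own pace and stop on an object; the grip force is fixed at half the most. Time passes only in rows, so rows that repeat a pose let the fingers close. It gives the time, the measured TCP pose, the force and the opening at its end, in the units of the state.
- telemetry.sense(): the state, without advancing time (a new reading comes with each control period).
- vision.grab_frame(name): name is "side" or "top"; returns a dict with "image" (480x640x3 uint8, red, green, blue), "camera_matrix" (3x3 intrinsics, pixels), "rvec" (rotation vector, rad) and "tvec" (3), from world to camera coordinates, as OpenCV has them. Camera axes: x right, y down, z forward; pixel columns grow to the right and rows downward; lengths in mm; the calibration is good to about 2 mm. A picture is of the moment at which its call begins. There is no depth.
- workorder.hand_in(): hands the job in, once; it reports no verdict.
The state is a dict: "t": time; "qpos": joint angles; "joint_velocities": joint speeds; "effort": joint torques, N m; "tool_pos": TCP position; "tcp_rot": TCP orientation; "contact_force": force on the tool from outside, world axes, zero at the start; "moment": the same for the moment, N m; "gripper_width": finger opening in mm.
Only numpy, scipy, OpenCV 4.12 (cv2) and the standard library are available. Lean on these libraries where they do the work, as an engineer would, in place of code of your own. Each camera call takes 0.05 s, during which the arm holds its last target. There are 200 camera calls.

## Working session

There is one attempt and no reset: what is moved stays moved. The work goes in short steps, Python scripts to look and compute and a tool call to move; the robot and the scene stay as the last step left them, time stands still between calls to the robot, and variables do not carry over. Pictures are saved under pics/ and viewed, about 8 in all and at most 12, crops included, and the job is handed in when it is done.

Besides the shell and the picture viewer there is one more tool, called after "Request:" as name([rows], argument=value, ...), one row to a line, values as JSON. move_arm: Moves the arm, as the interface text tells. Its arguments: {"type":"object","properties":{"motion":{"type":"array","items":{"type":"object","properties":{"dp":{"type":"array","items":{"type":"number"}},"twist":{"type":"number"},"jaw":{"type":"number"}}}}},"required":["motion"]}

```bash
mkdir -p pics; ls; python3 - <<'E'
from workcell import telemetry, vision
import cv2
print(telemetry.sense())
for n in("side","top"):
    f=vision.grab_frame(n); cv2.imwrite(f"pics/{n}0.png",f["image"][:,:,::-1]); print(n,f["camera_matrix"],f["rvec"],f["tvec"])
E
```

```text
pics
{'t': 0.0, 'qpos': array([ 1.55359029e+00,  3.85544339e-01,  6.60266953e-03, -5.13802784e-04,
       -1.19396623e+00, -2.58581381e-01]), 'joint_velocities': array([ 5.64808311e-04, -1.19765718e-03, -3.75658788e-04, -1.37765508e-03,
       -5.75147113e-04, -5.30903424e-05]), 'effort': array([-1.77673073e-04, -3.92292058e+01,  1.88403082e+01,  4.18603867e+00,
       -4.57583112e-03,  5.02825941e-07]), 'tool_pos': array([170.0298927 , 600.85910338, 249.21763912]), 'tcp_rot': array([ 3.13942918e+00, -7.84782017e-05, -2.75976907e-01]), 'contact_force': array([ 0.17801773,  0.020742  , -0.24791002]), 'moment': array([ 0.02988196,  0.00649409, -0.03970659]), 'gripper_width': 85.26641689740663}
side [[469.51573895   0.         338.03776428]
 [  0.         469.51573895 241.78072365]
 [  0.           0.           1.        ]] [ 0.30600319 -2.74710015  1.29582814] [ 461.61586398  161.6108198  1173.22803237]
top [[517.3682417    0.         320.07454185]
 [  0.         517.3682417  241.19366613]
 [  0.           0.           1.        ]] [ 2.17588586 -2.19569756  0.044146  ] [ -15.88617092  498.76573101 1497.57424418]
```

View pics/side0.png

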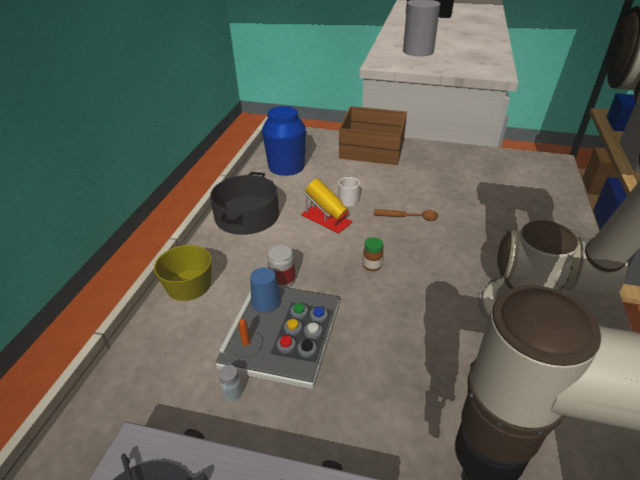

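View pics/top0.png

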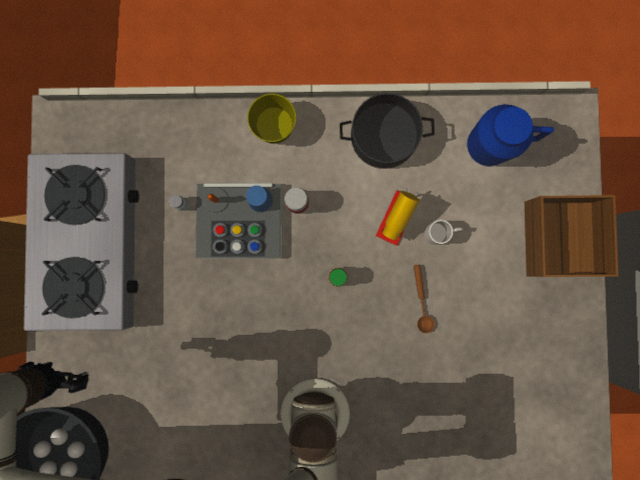

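The side view shows the bottle at about (326,200), the free orange peg at (244,332), the cup at (264,290) and the keys around (300,328). In the top view the bottle is at (400,216), the peg at (213,198), the cup at (257,198) and the keys span (220..256, 229..247). Next I measure these points.

```bash
cat > h.py <<'E'
import numpy as np, cv2
from workcell import telemetry, vision
def grab(n):
    f=vision.grab_frame(n); f["R"]=cv2.Rodrigues(np.array(f["rvec"]))[0]; f["hsv"]=cv2.cvtColor(f["image"],cv2.COLOR_RGB2HSV); return f
def ray(f,uv):
    d=f["R"].T@np.linalg.inv(f["camera_matrix"])@np.array([*uv,1.]); return -f["R"].T@np.array(f["tvec"]).ravel(),d
def atz(f,uv,z):
    c,d=ray(f,uv); return c+d*(z-c[2])/d[2]
def proj(f,P): return cv2.projectPoints(np.array(P,float).reshape(-1,3),np.array(f["rvec"]),np.array(f["tvec"]),f["camera_matrix"],None)[0][:,0]
def tri(fs,uvs):
    A=np.zeros((3,3));b=np.zeros(3)
    for f,uv in zip(fs,uvs):
        c,d=ray(f,uv);d/=np.linalg.norm(d);M=np.eye(3)-np.outer(d,d);A+=M;b+=M@c
    return np.linalg.solve(A,b)
def blobs(f,box,h0,h1,smin,vmin,amin=15):
    x0,y0,x1,y1=box;m=np.zeros(f["hsv"].shape[:2],np.uint8)
    m[y0:y1,x0:x1]=cv2.inRange(f["hsv"],(h0,smin,vmin),(h1,255,255))[y0:y1,x0:x1]
    n,l,s,c=cv2.connectedComponentsWithStats(m)
    return [(s[i,4],c[i],l==i) for i in range(1,n) if s[i,4]>=amin]
E
python3 - <<'E'
from h import *
np.set_printoptions(precision=1,suppress=True)
t,s=grab("top"),grab("side")
print("cam up axes",proj(t,[[0,0,0],[200,0,0],[0,200,0]]))
kb={"top":(t,(205,215,270,262)),"side":(s,(270,295,335,362))}
for n,(f,b) in kb.items():
    for col,h in dict(yellow=(18,34),green=(45,85),blue=(100,130),red=(0,6)).items():
        for a,c,_ in blobs(f,b,*h,130,60): print(n,col,a,c,atz(f,c,52))
for n,f,b in(("top",t,(200,185,230,210)),("side",s,(230,310,260,352))):
    for a,c,m in blobs(f,b,5,17,150,70,8):
        ys,xs=np.nonzero(m);print(n,"peg",a,c,xs.min(),xs.max(),ys.min(),ys.max(), atz(f,c,90), atz(f,(c[0],ys.min()),109))
for n,f,b in(("top",t,(370,180,430,250)),("side",s,(295,170,360,230))):
    for a,c,m in blobs(f,b,18,34,150,60,60):
        ys,xs=np.nonzero(m);r=cv2.minAreaRect(np.c_[xs,ys].astype(np.float32)); print(n,"bottle",a,c,r,cv2.boxPoints(r).tolist()); print(atz(f,c,75))
im=[cv2.resize(f["image"][y:y+60,x:x+80],(400,300),interpolation=cv2.INTER_CUBIC) for f,x,y in((t,360,185),(t,195,180),(s,290,170),(s,225,300))]
cv2.imwrite("pics/c1.png",np.vstack([np.hstack(im[:2]),np.hstack(im[2:])])[:,:,::-1])
E
```

```text
cam up axes [[314.6 413.5]
 [314.  343.8]
 [245.7 413.8]]
top yellow 67 [236.7 229.4] [532.6 217.   52. ]
top green 54 [254.1 229.3] [532.3 167.1  52. ]
top blue 58 [253.9 245.9] [484.7 167.7  52. ]
top red 62 [219.2 229.4] [533.1 267.2  52. ]
side yellow 100 [292.1 323.8] [529.5 223.8  52. ]
side green 78 [298.5 307.7] [529.  173.8  52. ]
side blue 86 [318.4 311.4] [480.9 174.6  52. ]
side red 113 [285.4 340.8] [529.7 273.2  52. ]
top peg 54 [212.4 197.7] 208 217 194 201 [619.  278.6  90. ] [626.5 274.3 109. ]
side peg 193 [243.7 332.2] 239 249 319 345 [610.8 299.3  90. ] [615.9 280.  109. ]
top bottle 919 [400.1 214.6] ((399.9000549316406, 215.6999969482422), (20.124608993530273, 48.746280670166016), 26.56505012512207) [[380.00006103515625, 233.0], [401.800048828125, 189.39999389648438], [419.800048828125, 198.39999389648438], [398.00006103515625, 242.0]]
[ 567.8 -246.3   75. ]
side bottle 785 [325.3 198.2] ((325.7500305175781, 198.75), (44.547725677490234, 18.384775161743164), 45.0) [[303.5000305175781, 189.5], [316.5000305175781, 176.5], [348.0000305175781, 208.0], [335.0000305175781, 221.0]]
[ 567.6 -247.4   75. ]
```

View pics/c1.png

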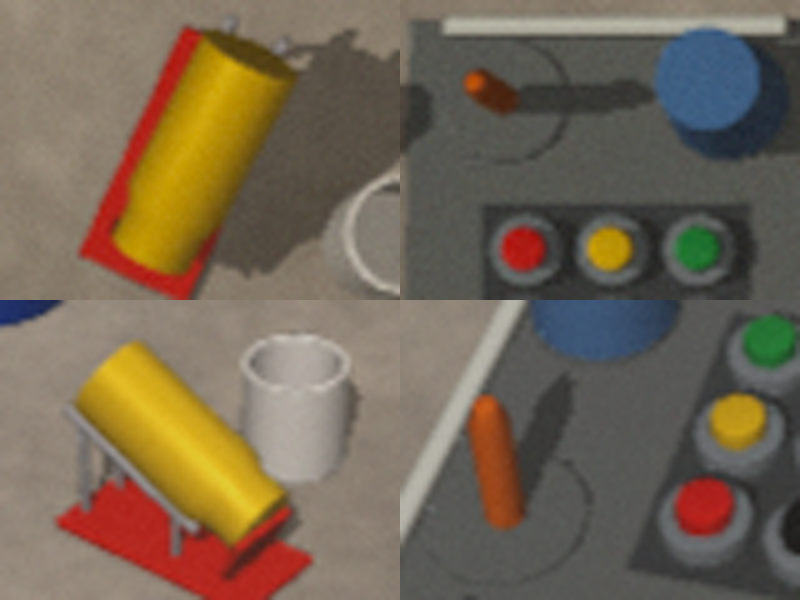

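The crops show the whole bottle with its mouth pointing to -x/+y. The peg tip is at about (210.6,196.4) in the top view and (242,320) in the side view. I'll fit the bottle's silhouette in both views, and the peg.

```bash
cat >> h.py <<'E'
from scipy.optimize import minimize
prof=[(0,29),(96,29),(108,24),(130,24)]
def bpts(mid,yaw,tilt):
    d=np.array([np.cos(yaw)*np.cos(tilt),np.sin(yaw)*np.cos(tilt),-np.sin(tilt)])
    e=np.array([-np.sin(yaw),np.cos(yaw),0]);n=np.cross(d,e);a=np.linspace(0,2*np.pi,60)
    return [mid+(z-65)*d+r*(np.cos(k)*e+np.sin(k)*n) for z,r in prof for k in a],d
def mask(f,p,free):
    P,_=bpts(p[:3],p[3],p[4]);uv=proj(f,P);h=cv2.convexHull((uv*16*4).round().astype(np.int32)+96)
    m=np.zeros((480*4,640*4),np.uint8);cv2.fillConvexPoly(m,h,255,shift=4);return cv2.resize(m,(640,480),interpolation=cv2.INTER_AREA)/255.
def fit(fs,ms,p0,free,scale):
    p0=np.array(p0,float)
    def c(q):
        p=p0.copy();p[free]+=q*scale;return sum(np.abs(mask(f,p,0)-m).sum() for f,m in zip(fs,ms))
    r=minimize(c,np.zeros(len(free)),method="Nelder-Mead",options=dict(initial_simplex=np.vstack([np.zeros(len(free)),np.eye(len(free))]),xatol=.01,fatol=.3));p=p0.copy();p[free]+=r.x*scale;return p,r.fun
def ymask(f,box):
    m=max(blobs(f,box,15,38,140,22,60),key=lambda b:b[0])[2].astype(np.uint8)
    return cv2.morphologyEx(m,cv2.MORPH_CLOSE,np.ones((3,3),np.uint8)).astype(float)
E
python3 - <<'E'
from h import *
np.set_printoptions(precision=2,suppress=True)
t,s=grab("top"),grab("side")
mt,ms=ymask(t,(370,180,430,250)),ymask(s,(295,170,360,230)); print(mt.sum(),ms.sum())
p0=[568,-247,75,2.68,.436]
for fs,m,free in(([t,s],[mt,ms],[0,1,2,3,4]),([t,s],[mt,ms],[0,1,3]),([t],[mt],[0,1,3]),([s],[ms],[0,1,3])):
    sc=np.array([5,5,4,.1,.1])[free]; print(fit(fs,m,p0,free,sc))
tip=tri([t,s],[(211,196.6),(242.3,321)]);print("tip",tip)
for uv in((216.2,200.2),):print("saucer top",atz(t,uv,34))
print("foot side",atz(s,(225+107/5,300+222/5),36))
E
```

```text
947.0 807.0
(array([ 567.48, -240.54,   81.09,    2.67,    0.43]), np.float64(150.30588235294118))
(array([ 567.01, -241.67,   75.  ,    2.69,    0.44]), np.float64(189.4235294117647))
(array([ 567.83, -241.12,   75.  ,    2.68,    0.44]), np.float64(60.75294117647059))
(array([ 569.36, -249.29,   75.  ,    2.69,    0.44]), np.float64(68.33725490196079))
tip [620.28 279.75 101.22]
saucer top [619.55 279.9   34.  ]
foot side [615.22 289.6   36.  ]
```

```bash
cat >> h.py <<'E'
from scipy.spatial.transform import Rotation as Ro
def plan(x,y,z,yaw=None):
    s=telemetry.sense();R=Ro.from_euler("xyz",s["tcp_rot"]);dp=R.inv().apply(np.array([x,y,z])-s["tool_pos"])
    tw=0 if yaw is None else -(yaw-s["tcp_rot"][2])
    print("t",round(s["t"],2),"pos",s["tool_pos"].round(1),"rot",s["tcp_rot"].round(3),"w",round(s["gripper_width"],1),"F",s["contact_force"].round(1),"q",s["qpos"].round(2)); print("dp",dp.round(1),"twist",round(tw,3),round((tw+np.pi)%(2*np.pi)-np.pi,3))
E
python3 -c "
from h import *
plan(596,-255,230,-.46)"
```

```text
t 0.3 pos [170.1 601.2 249.9] rot [ 3.141 -0.    -0.276] w 85.1 F [-0.2  1.1  0.5] q [ 1.55  0.39  0.01 -0.   -1.19 -0.26]
dp [643.  707.9  20.5] twist 0.184 0.184
```

Request:
move_arm([
  {"dp": [32, 35, 1], "twist": 0, "jaw": 1},
  {"dp": [64, 71, 2], "twist": 0, "jaw": 1},
  {"dp": [96, 106, 3], "twist": 0, "jaw": 1},
  {"dp": [128, 141, 4], "twist": 0, "jaw": 1},
  {"dp": [160, 177, 5], "twist": 0, "jaw": 1},
  {"dp": [193, 212, 6], "twist": 0, "jaw": 1},
  {"dp": [225, 248, 7], "twist": 0, "jaw": 1},
  {"dp": [257, 283, 8], "twist": 0, "jaw": 1},
  {"dp": [289, 318, 9], "twist": 0, "jaw": 1},
  {"dp": [320, 353, 10], "twist": 0, "jaw": 1},
])

```text
t: 1.3
tool_pos: [382.3, 172.6, 240.6]
tcp_rot: [-3.141, -0.001, -0.275]
contact_force: [1.1, -0.5, 0.3]
gripper_width: 85.3
```

```bash
python3 -c "
from h import *
plan(596,-255,220,-.46)"
```

```text
t 1.3 pos [382.3 172.6 240.6] rot [-3.141e+00 -1.000e-03 -2.750e-01] w 85.3 F [ 1.1 -0.5  0.3] q [ 0.82  0.03 -0.48  0.   -1.06  0.48]
dp [321.9 353.5  20.7] twist 0.185 0.185
```

Request:
move_arm([
  {"dp": [32, 35, 2], "twist": 0.0, "jaw": 1},
  {"dp": [64, 71, 4], "twist": 0.02, "jaw": 1},
  {"dp": [96, 106, 6], "twist": 0.05, "jaw": 1},
  {"dp": [129, 141, 8], "twist": 0.08, "jaw": 1},
  {"dp": [161, 177, 10], "twist": 0.1, "jaw": 1},
  {"dp": [193, 212, 12], "twist": 0.13, "jaw": 1},
  {"dp": [225, 248, 14], "twist": 0.16, "jaw": 1},
  {"dp": [257, 283, 16], "twist": 0.185, "jaw": 1},
  {"dp": [290, 318, 18], "twist": 0.185, "jaw": 1},
  {"dp": [322, 353, 20], "twist": 0.185, "jaw": 1},
])

```text
t: 2.3
tool_pos: [596.9, -256.6, 220.5]
tcp_rot: [-3.141, -0.001, -0.46]
contact_force: [1.1, 0.6, 0.3]
gripper_width: 85.2
```

```bash
python3 -c "
from h import *
plan(596,-255,140,-.46)
for n,x,y in(('side',270,110),('top',340,150)):
  f=grab(n);cv2.imwrite(f'pics/{n}1.png',cv2.resize(f['image'][y:y+150,x:x+150],(390,390),interpolation=cv2.INTER_CUBIC)[:,:,::-1])
cv2.imwrite('pics/h1.png',np.hstack([cv2.imread('pics/side1.png'),cv2.imread('pics/top1.png')]))
plan(596,-255,140,-.46)"
```

```text
t 2.3 pos [ 596.9 -256.6  220.5] rot [-3.141e+00 -1.000e-03 -4.600e-01] w 85.2 F [1.1 0.6 0.3] q [-0.16  0.45  0.03 -0.   -1.15  1.27]
dp [-1.6 -1.  80.5] twist -0.0 -0.0
t 2.4 pos [ 597.5 -259.2  218.5] rot [ 3.141  0.    -0.465] w 85.4 F [-0.2  0.3 -0.5] q [-0.16  0.45  0.03  0.   -1.15  1.27]
dp [-3.2 -3.2 78.5] twist -0.005 -0.005
```

View pics/h1.png

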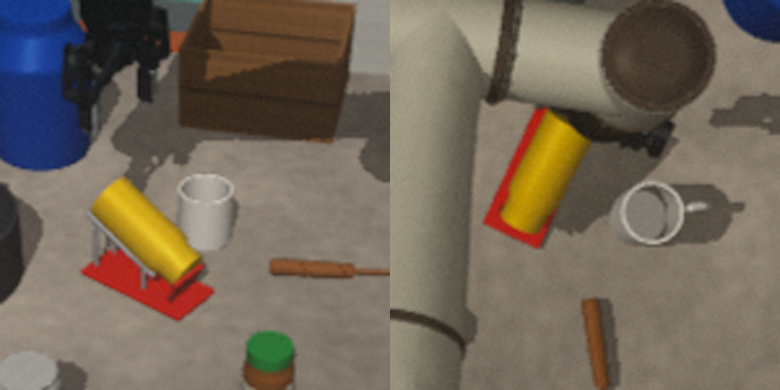

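The arm is above the bottle, with fingertips at about (306,158) and (328,147) in the side image. I'll check the calibration against the known fingertip positions.

```bash
python3 -c "
from h import *
f=dict(camera_matrix=np.array([[469.51573895,0,338.03776428],[0,469.51573895,241.78072365],[0,0,1]]),rvec=np.array([0.30600319,-2.74710015,1.29582814]),tvec=np.array([461.61586398,161.6108198,1173.22803237]))
j=np.array([-.444,-.896,0]);P=np.array([597,-257,219-19+13.])
for k in(-49,49):print(k,proj(f,P+k*j))
print(proj(f,[[567.5,-240.5,81],[567.5,-240.5,75],[567.5,-247,75]]))
plan(596,-255,140,-.46)"
```

```text
-49 [[303.79981631 161.2633046 ]]
49 [[326.55928999 148.08380491]]
[[324.75860325 197.78323188]
 [324.78455449 199.45505369]
 [325.30359323 198.25535468]]
t 2.4 pos [ 597.5 -259.2  218.5] rot [ 3.141  0.    -0.465] w 85.4 F [-0.2  0.3 -0.5] q [-0.16  0.45  0.03  0.   -1.15  1.27]
dp [-3.2 -3.2 78.5] twist -0.005 -0.005
```

Request:
move_arm([
  {"dp": [-3, -3, 10], "twist": 0, "jaw": 1},
  {"dp": [-3, -3, 25], "twist": 0, "jaw": 1},
  {"dp": [-3, -3, 45], "twist": 0, "jaw": 1},
  {"dp": [-3, -3, 65], "twist": 0, "jaw": 1},
  {"dp": [-3, -3, 78], "twist": 0, "jaw": 1},
  {"dp": [-3, -3, 78], "twist": 0, "jaw": 1},
  {"dp": [-3, -3, 78], "twist": 0, "jaw": 1},
])

```text
t: 3.1
tool_pos: [596.3, -254.8, 140.9]
tcp_rot: [3.141, -0.0, -0.464]
contact_force: [-0.1, -1.4, -0.3]
gripper_width: 85.5
```

```bash
python3 -c "
from h import *
plan(596,-255,93,-.46)"
```

```text
t 3.1 pos [ 596.3 -254.8  140.9] rot [ 3.141 -0.    -0.464] w 85.5 F [-0.1 -1.4 -0.3] q [-0.15  0.51 -0.07  0.   -0.98  1.26]
dp [-0.2  0.3 47.9] twist -0.004 -0.004
```

Request:
move_arm([
  {"dp": [0, 0, 20], "twist": 0, "jaw": 1},
  {"dp": [0, 0, 40], "twist": 0, "jaw": 1},
  {"dp": [0, 0, 50], "twist": 0, "jaw": 1},
  {"dp": [0, 0, 50], "twist": 0, "jaw": 1},
  {"dp": [0, 0, 50], "twist": 0, "jaw": 0.5},
  {"dp": [0, 0, 50], "twist": 0, "jaw": 0.3},
  {"dp": [0, 0, 50], "twist": 0, "jaw": 0.3},
  {"dp": [0, 0, 50], "twist": 0, "jaw": 0.3},
  {"dp": [0, 0, 50], "twist": 0, "jaw": 0.3},
  {"dp": [0, 0, 50], "twist": 0, "jaw": 0.3},
])

```text
t: 4.1
tool_pos: [595.4, -258.8, 95.1]
tcp_rot: [3.135, -0.002, -0.463]
contact_force: [-6.7, -9.8, 9.2]
gripper_width: 56.9
```

```bash
python3 -c "
from h import *
plan(596,-255,230,-.46)"
```

```text
t 4.1 pos [ 595.4 -258.8   95.1] rot [ 3.135e+00 -2.000e-03 -4.630e-01] w 56.9 F [-6.7 -9.8  9.2] q [-0.16  0.56 -0.12  0.01 -0.89  1.26]
dp [  -0.9   -2.8 -134.9] twist -0.003 -0.003
```

Request:
move_arm([
  {"dp": [0, 0, -10], "twist": 0, "jaw": 0.3},
  {"dp": [0, 0, -25], "twist": 0, "jaw": 0.3},
  {"dp": [0, 0, -45], "twist": 0, "jaw": 0.3},
  {"dp": [0, 0, -65], "twist": 0, "jaw": 0.3},
  {"dp": [0, 0, -90], "twist": 0, "jaw": 0.3},
  {"dp": [0, 0, -115], "twist": 0, "jaw": 0.3},
  {"dp": [0, 0, -135], "twist": 0, "jaw": 0.3},
  {"dp": [0, 0, -145], "twist": 0, "jaw": 0.3},
  {"dp": [0, 0, -145], "twist": 0, "jaw": 0.3},
])

```text
t: 5.0
tool_pos: [596.4, -257.9, 242.6]
tcp_rot: [3.137, -0.007, -0.463]
contact_force: [0.4, -0.0, -1.1]
gripper_width: 57.3
```

```bash
python3 -c "
from h import *
plan(500,250,240,-np.pi)
f=grab('side');cv2.imwrite('pics/s2.png',cv2.resize(f['image'][80:230,240:440],(600,450),interpolation=cv2.INTER_CUBIC)[:,:,::-1])
plan(450,100,260,-np.pi)"
```

```text
t 5.0 pos [ 596.4 -257.9  242.6] rot [ 3.137 -0.007 -0.463] w 57.3 F [ 0.4 -0.  -1.1] q [-0.16  0.43  0.05  0.01 -1.19  1.26]
dp [-313.  -411.5   -1.6] twist 2.679 2.679
t 5.05 pos [ 595.7 -257.6  240.8] rot [ 3.136 -0.004 -0.463] w 56.8 F [-0.3  0.7 -0.8] q [-0.16  0.43  0.05  0.01 -1.19  1.26]
dp [-290.  -254.8  -21.7] twist 2.679 2.679
```

View pics/s2.png

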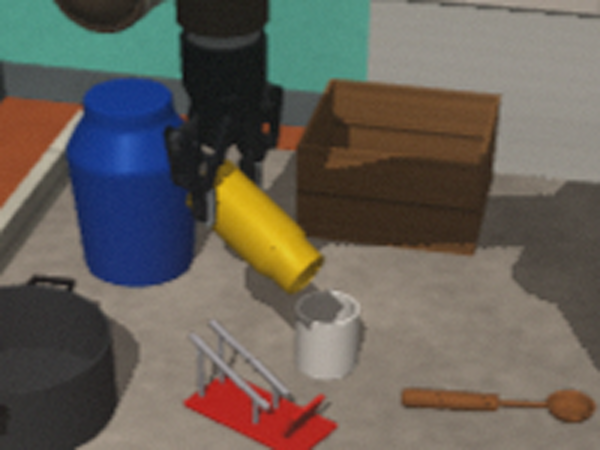

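Bottle held, still tilted about as before, with the mouth at roughly (340,170) in the full side image. The tool can only turn about its own z. So I'll hook the bottle's lower lip on the fixed peg and move the hand in an arc to swing it upright in the pads. First I carry it to the keypad side of the peg.

```bash
python3 -c "
from h import *
plan(490,280,200,-np.pi)"
```

```text
t 5.05 pos [ 595.7 -257.6  240.8] rot [ 3.136 -0.004 -0.463] w 56.8 F [-0.3  0.7 -0.8] q [-0.16  0.43  0.05  0.01 -1.19  1.26]
dp [-334.8 -434.    37.2] twist 2.679 2.679
```

Request:
move_arm([
  {"dp": [-10, -13, 0], "twist": 0.08, "jaw": 0.3},
  {"dp": [-27, -35, 0], "twist": 0.21, "jaw": 0.3},
  {"dp": [-45, -58, 0], "twist": 0.35, "jaw": 0.3},
  {"dp": [-63, -81, 0], "twist": 0.49, "jaw": 0.3},
  {"dp": [-81, -104, 0], "twist": 0.63, "jaw": 0.3},
  {"dp": [-99, -127, 0], "twist": 0.77, "jaw": 0.3},
  {"dp": [-117, -150, 0], "twist": 0.91, "jaw": 0.3},
  {"dp": [-135, -173, 0], "twist": 1.05, "jaw": 0.3},
  {"dp": [-153, -196, 0], "twist": 1.19, "jaw": 0.3},
  {"dp": [-170, -220, 0], "twist": 1.33, "jaw": 0.3},
])

```text
t: 6.05
tool_pos: [540.6, 16.1, 237.4]
tcp_rot: [3.141, -0.007, -1.799]
contact_force: [1.0, -0.2, -0.6]
gripper_width: 56.9
```

```bash
python3 -c "
from h import *
plan(490,280,220,-np.pi)"
```

```text
t 6.05 pos [540.6  16.1 237.4] rot [ 3.141 -0.007 -1.799] w 56.9 F [ 1.  -0.2 -0.6] q [ 0.33  0.25 -0.22  0.01 -1.1  -0.56]
dp [-245.7  109.    15.7] twist 1.343 1.343
```

Request:
move_arm([
  {"dp": [-24, 11, 2], "twist": 0.13, "jaw": 0.3},
  {"dp": [-50, 22, 4], "twist": 0.27, "jaw": 0.3},
  {"dp": [-78, 34, 6], "twist": 0.41, "jaw": 0.3},
  {"dp": [-106, 47, 8], "twist": 0.55, "jaw": 0.3},
  {"dp": [-134, 59, 10], "twist": 0.69, "jaw": 0.3},
  {"dp": [-162, 72, 12], "twist": 0.83, "jaw": 0.3},
  {"dp": [-190, 84, 14], "twist": 0.97, "jaw": 0.3},
  {"dp": [-215, 95, 16], "twist": 1.11, "jaw": 0.3},
  {"dp": [-235, 104, 16], "twist": 1.25, "jaw": 0.3},
  {"dp": [-245, 109, 16], "twist": 1.34, "jaw": 0.3},
])

```text
t: 7.05
tool_pos: [488.7, 280.6, 217.9]
tcp_rot: [-3.133, -0.005, 3.141]
contact_force: [0.9, -0.2, -0.3]
gripper_width: 56.8
```

```bash
cat >> h.py <<'E'
def look(name,x0=190,y0=220,w=200,h=150,k=4):
    f=grab('side');cv2.imwrite(f'pics/{name}.png',cv2.resize(f['image'][y0:y0+h,x0:x0+w],(w*k,h*k),interpolation=cv2.INTER_CUBIC)[:,:,::-1]); return f
def tilt(box,tlist=np.radians(np.arange(15,110,2.5))):
    "fit tilt and pivot distance s with the TCP known; side camera"
    f=grab('side');s=telemetry.sense();m=np.zeros((480,640))
    for a,c,mm in blobs(f,box,15,38,140,22,40): m+=mm
    yaw=s["tcp_rot"][2]+np.pi;best=[]
    for th in tlist:
        d=np.array([np.cos(yaw)*np.cos(th),np.sin(yaw)*np.cos(th),-np.sin(th)])
        for sg in(25,30,35,40):
            for dz in (-3,3,9):
                mk=mask(f,[*(s["tool_pos"]+[0,0,dz]+(65-sg)*d),yaw,th],0)
                # fingers hide part: penalise only unexplained yellow + missed lower part
                best.append((round((m*(1-mk)).sum()+.5*((1-m)*mk).sum(),1),round(np.degrees(th),1),sg,dz))
    print(m.sum(),sorted(best)[:4])
E
python3 -c "
from h import *
plan(500,280,152,-np.pi)
look('s3');tilt((190,200,330,320))"
```

```text
t 7.05 pos [488.7 280.6 217.9] rot [-3.133 -0.005  3.141] w 56.8 F [ 0.9 -0.2 -0.3] q [ 0.81  0.31 -0.19  0.   -1.08 -2.38]
dp [-11.6  -0.   65.8] twist 6.283 -0.001
2312.0 [(np.float64(1277.0), np.float64(25.0), 25, -3), (np.float64(1307.8), np.float64(27.5), 25, -3), (np.float64(1319.1), np.float64(22.5), 25, -3), (np.float64(1349.4), np.float64(25.0), 30, -3)]
```

View pics/s3.png

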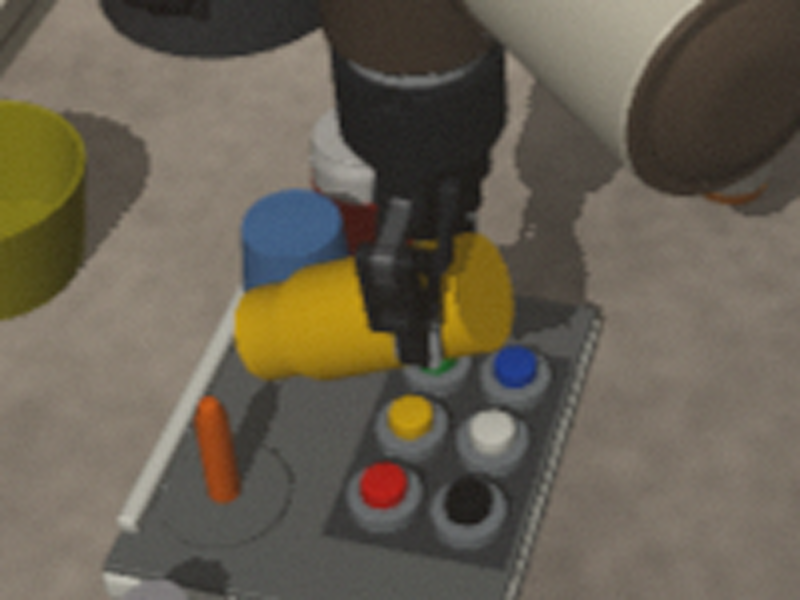

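The picture shows the bottle's mouth near (252,305), behind the peg tip at (242,320), with about 30 mm of the bottle's bottom end behind the fingers and a tilt of about 25°. I'll lower it to hooking height, then advance.

Request:
move_arm([
  {"dp": [0, 0, 10], "twist": 0, "jaw": 0.3},
  {"dp": [0, 0, 30], "twist": 0, "jaw": 0.3},
  {"dp": [0, 0, 50], "twist": 0, "jaw": 0.3},
  {"dp": [-2, 0, 64], "twist": 0, "jaw": 0.3},
  {"dp": [-3, 0, 66], "twist": 0, "jaw": 0.3},
  {"dp": [-3, 0, 66], "twist": 0, "jaw": 0.3},
])

```text
t: 7.75
tool_pos: [491.5, 278.7, 151.1]
tcp_rot: [-3.131, -0.006, -3.137]
contact_force: [0.7, -0.2, -0.9]
gripper_width: 57.0
```

Request:
move_arm([
  {"dp": [-8, 0, 0], "twist": 0, "jaw": 0.3},
  {"dp": [-16, 0, 0], "twist": 0, "jaw": 0.3},
  {"dp": [-24, 0, 0], "twist": 0, "jaw": 0.3},
  {"dp": [-30, 0, 0], "twist": 0, "jaw": 0.3},
  {"dp": [-34, 0, 0], "twist": 0, "jaw": 0.3},
  {"dp": [-34, 0, 0], "twist": 0, "jaw": 0.3},
])

```text
t: 8.35
tool_pos: [525.7, 278.7, 150.7]
tcp_rot: [-3.131, -0.007, -3.138]
contact_force: [-0.3, 0.2, -1.3]
gripper_width: 56.9
```

```bash
python3 -c "
from h import *
look('s4');plan(529,280,151)"
```

```text
t 8.4 pos [525.6 278.7 150.7] rot [-3.131 -0.006 -3.137] w 57.4 F [ 0.3  0.2 -0.5] q [ 0.76  0.43 -0.2   0.   -0.96 -2.33]
dp [-3.4  1.2 -0.4] twist 0 0.0
```

View pics/s4.png

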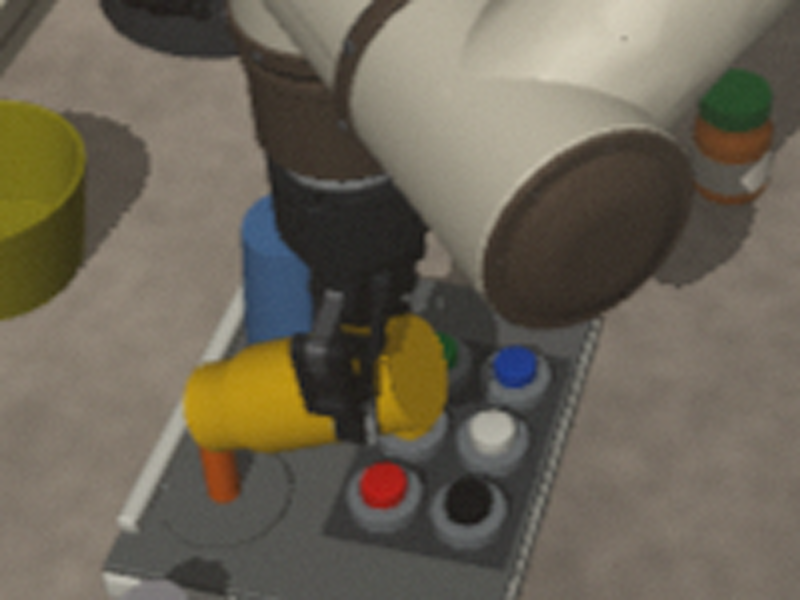

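The peg's tip is inside the mouth, and only its foot shows, at (245,340). There's no contact yet. I'll advance until I feel it.

Request:
move_arm([
  {"dp": [-3, 0, 0], "twist": 0, "jaw": 0.3},
  {"dp": [-6, 0, 0], "twist": 0, "jaw": 0.3},
  {"dp": [-9, 0, 0], "twist": 0, "jaw": 0.3},
  {"dp": [-9, 0, 0], "twist": 0, "jaw": 0.3},
])

```text
t: 8.8
tool_pos: [529.4, 277.9, 150.2]
tcp_rot: [-3.127, -0.018, -3.137]
contact_force: [-15.1, 3.1, 7.2]
gripper_width: 56.9
```

```bash
python3 -c "
from h import *
plan(529,280,151)"
```

```text
t 8.8 pos [529.4 277.9 150.2] rot [-3.127 -0.018 -3.137] w 56.9 F [-15.1   3.1   7.2] q [ 0.75  0.44 -0.18 -0.   -0.98 -2.32]
dp [ 0.4  2.1 -0.8] twist 0 0.0
```

Request:
move_arm([
  {"dp": [-6, 0, -5], "twist": 0, "jaw": 0.3},
  {"dp": [-12, 0, -11], "twist": 0, "jaw": 0.3},
  {"dp": [-18, 0, -17], "twist": 0, "jaw": 0.3},
  {"dp": [-25, 0, -23], "twist": 0, "jaw": 0.3},
  {"dp": [-25, 0, -23], "twist": 0, "jaw": 0.3},
])

```text
t: 9.3
tool_pos: [553.1, 278.2, 171.8]
tcp_rot: [-3.126, -0.022, -3.137]
contact_force: [-5.8, 1.9, -0.8]
gripper_width: 57.0
```

```bash
python3 -c "
from h import *
plan(568,280,182);look('s5')"
```

```text
t 9.3 pos [553.1 278.2 171.8] rot [-3.126 -0.022 -3.137] w 57.0 F [-5.8  1.9 -0.8] q [ 0.73  0.45 -0.1  -0.   -1.05 -2.29]
dp [-14.7   1.5 -10.5] twist 0 0.0
```

View pics/s5.png

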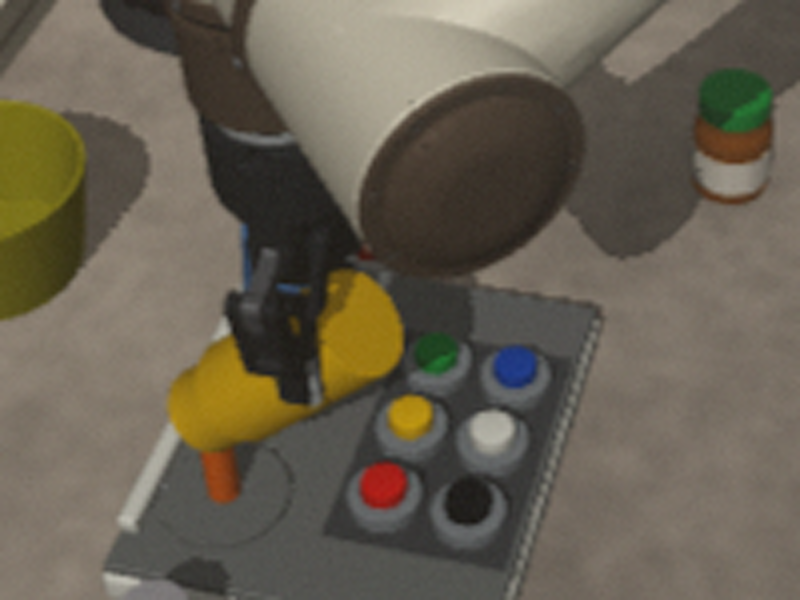

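The bottle has swung to about 43° and the peg is still inside the mouth. I'll carry on along the arc.

Request:
move_arm([
  {"dp": [-8, 0, -6], "twist": 0, "jaw": 0.3},
  {"dp": [-16, 0, -10], "twist": 0, "jaw": 0.3},
  {"dp": [-25, 0, -14], "twist": 0, "jaw": 0.3},
  {"dp": [-34, 0, -17], "twist": 0, "jaw": 0.3},
  {"dp": [-43, 0, -19], "twist": 0, "jaw": 0.3},
  {"dp": [-52, 0, -20], "twist": 0, "jaw": 0.3},
  {"dp": [-52, 0, -20], "twist": 0, "jaw": 0.3},
])

```text
t: 10.05
tool_pos: [604.8, 279.0, 190.1]
tcp_rot: [-3.126, -0.024, -3.138]
contact_force: [-4.8, 1.4, 0.3]
gripper_width: 57.1
```

```bash
python3 -c "
from h import *
plan(620,280,191);look('s6')"
```

```text
t 10.05 pos [604.8 279.  190.1] rot [-3.126 -0.024 -3.138] w 57.1 F [-4.8  1.4  0.3] q [ 0.67  0.51  0.06 -0.   -1.15 -2.24]
dp [-15.2   0.9  -1.2] twist 0 0.0
```

View pics/s6.png

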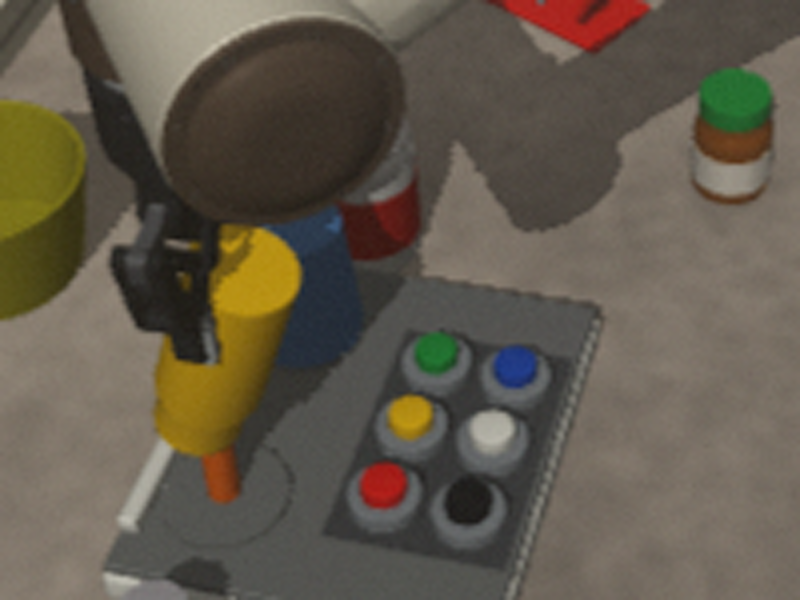

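Request:
move_arm([
  {"dp": [-8, 0, -1], "twist": 0, "jaw": 0.3},
  {"dp": [-16, 0, -1], "twist": 0, "jaw": 0.3},
  {"dp": [-24, 0, 0], "twist": 0, "jaw": 0.3},
  {"dp": [-30, 0, 1], "twist": 0, "jaw": 0.3},
  {"dp": [-30, 0, 1], "twist": 0, "jaw": 0.3},
])

```text
t: 10.6
tool_pos: [634.3, 279.5, 188.3]
tcp_rot: [-3.127, -0.024, -3.138]
contact_force: [-3.6, 1.3, 1.8]
gripper_width: 56.5
```

```bash
python3 -c "
from h import *
plan(620,280,191);look('s7')"
```

```text
t 10.6 pos [634.3 279.5 188.3] rot [-3.127 -0.024 -3.138] w 56.5 F [-3.6  1.3  1.8] q [ 0.65  0.56  0.13 -0.   -1.18 -2.21]
dp [14.3  0.5 -2.3] twist 0 0.0
```

View pics/s7.png

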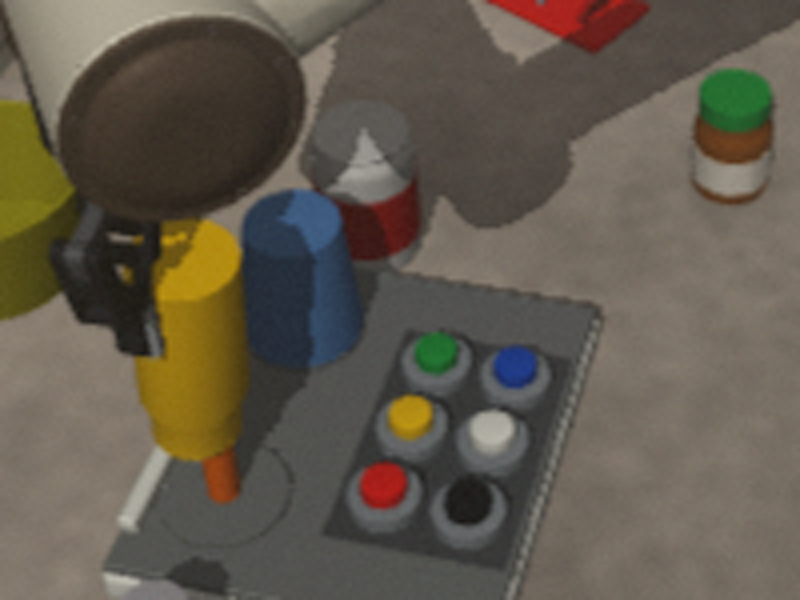

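The bottle is now upright over the peg, with its rim at (238,333) in the full image. It sits slightly to the -x side of the pads, so I'll centre it with TCP x ≈ 626 and lower it.

Request:
move_arm([
  {"dp": [4, 0, 0], "twist": 0, "jaw": 0.3},
  {"dp": [8, 0, 0], "twist": 0, "jaw": 0.3},
  {"dp": [9, 0, 8], "twist": 0, "jaw": 0.3},
  {"dp": [9, 0, 18], "twist": 0, "jaw": 0.3},
  {"dp": [9, 0, 28], "twist": 0, "jaw": 0.3},
  {"dp": [9, 0, 36], "twist": 0, "jaw": 0.3},
  {"dp": [9, 0, 42], "twist": 0, "jaw": 0.3},
  {"dp": [9, 0, 45], "twist": 0, "jaw": 0.3},
  {"dp": [9, 0, 45], "twist": 0, "jaw": 0.3},
])

```text
t: 11.55
tool_pos: [624.2, 278.8, 143.3]
tcp_rot: [-3.127, -0.024, -3.137]
contact_force: [-0.3, -0.3, -0.4]
gripper_width: 56.2
```

```bash
python3 -c "
from h import *
plan(620,280,134);look('s8')"
```

```text
t 11.55 pos [624.2 278.8 143.3] rot [-3.127 -0.024 -3.137] w 56.2 F [-0.3 -0.3 -0.4] q [ 0.65  0.58  0.05 -0.   -1.07 -2.22]
dp [3.9 1.3 9.4] twist 0 0.0
```

View pics/s8.png

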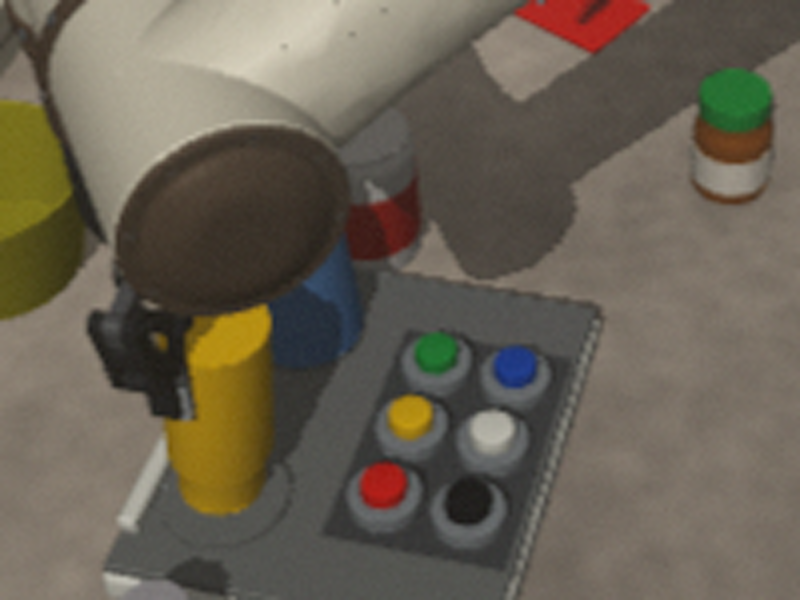

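The bottle is over the peg with its rim close above the saucer, at about (245,346), and upright. I'll lower it to contact in small steps.

Request:
move_arm([
  {"dp": [0, 0, 3], "twist": 0, "jaw": 0.3},
  {"dp": [0, 0, 6], "twist": 0, "jaw": 0.3},
  {"dp": [0, 0, 8], "twist": 0, "jaw": 0.3},
  {"dp": [0, 0, 8], "twist": 0, "jaw": 0.3},
])

```text
t: 12.0
tool_pos: [626.4, 279.2, 142.3]
tcp_rot: [-3.129, -0.016, -3.135]
contact_force: [-2.7, -2.3, 17.1]
gripper_width: 56.3
```

Contact came at TCP z≈142, earlier than the expected ≈134. I'll check numerically whether the rim is really on the saucer.

```bash
python3 -c "
from h import *
f=grab('side');print('peg foot model (obs 246.4,344.4)',proj(f,[620,280,34]),'tip (obs 242,320)',proj(f,[620,280,107]))
for h in(34,40,46,52):
  P=[[620+24*np.cos(a),280+24*np.sin(a),h] for a in np.linspace(0,6.28,60)];q=proj(f,P);print(h,q.min(0),q.max(0))
m=ymask(f,(215,285,275,365));ys,xs=np.nonzero(m);print('yellow',xs.min(),xs.max(),ys.min(),ys.max(),[ (x,ys[xs==x].max()) for x in range(230,262,4)])
for y in range(315,350,4): print(y,xs[ys==y].min(),xs[ys==y].max()) if (ys==y).any() else 0
plan(620,280,134)
f2=grab('top');cv2.imwrite('pics/t9.png',cv2.resize(f2['image'][150:270,160:320],(800,600),interpolation=cv2.INTER_CUBIC)[:,:,::-1])
"
```

```text
peg foot model (obs 246.4,344.4) [[246.05299064 341.19317694]] tip (obs 242,320) [[241.93913598 319.29305375]]
34 [235.09393536 332.7081703 ] [256.95874713 349.99068851]
40 [234.72804665 330.98160027] [256.6753649  348.26616711]
46 [234.35944835 329.24251558] [256.38989771 346.52869084]
52 [233.98811024 327.49077968] [256.10232245 344.77811317]Traceback (most recent call last):
  File "<string>", line 6, in <module>
    m=ymask(f,(215,285,275,365));ys,xs=np.nonzero(m);print('yellow',xs.min(),xs.max(),ys.min(),ys.max(),[ (x,ys[xs==x].max()) for x in range(230,262,4)])
                                                                                                             ~~~~~~~~~~~~~^^
    return umr_maximum(a, axis, None, out, keepdims, initial, where)
ValueError: zero-size array to reduction operation maximum which has no identity
```

```bash
python3 -c "
from h import *
f=grab('side');m=ymask(f,(215,285,275,365));ys,xs=np.nonzero(m);print('yellow',xs.min(),xs.max(),ys.min(),ys.max(),[ (x,ys[xs==x].max()) for x in range(xs.min(),xs.max()+1,2)])
for y in range(315,350,4): print(y,xs[ys==y].min(),xs[ys==y].max()) if (ys==y).any() else 0
s=telemetry.sense();print(s['tool_pos'],s['contact_force'],s['moment'])
P=[[620+r*np.cos(a),280+r*np.sin(a),h] for h,r in((34,24),(56,24),(68,29)) for a in np.linspace(0,6.28,60)];q=proj(f,P).reshape(3,60,2);print('ref 34,56,68: u-range',q[:,:,0].min(1),q[:,:,0].max(1),'centre v',q[:,:,1].mean(1))
for u in(240,246,252):print(u,f['image'][342:356,u].tolist())
"
```

```text
yellow 231 257 297 348 [(231, np.int64(332)), (233, np.int64(337)), (235, np.int64(343)), (237, np.int64(346)), (239, np.int64(347)), (241, np.int64(348)), (243, np.int64(348)), (245, np.int64(348)), (247, np.int64(348)), (249, np.int64(347)), (251, np.int64(346)), (253, np.int64(344)), (255, np.int64(340)), (257, np.int64(331))]
315 237 256
319 237 256
323 237 256
327 231 257
331 231 257
335 232 255
339 234 255
343 235 253
347 238 249
[626.34279954 279.19675811 142.29247871] [-2.58270075 -1.98509136 16.8455644 ] [-0.67746469  1.29998073 -0.00528101]
ref 34,56,68: u-range [235.09393536 233.73901427 230.64033426] [256.95874713 255.9094229  257.63824649] centre v [341.2375958  334.84681679 331.31610474]
240 [[142, 111, 22], [141, 111, 21], [143, 112, 21], [148, 117, 24], [148, 116, 21], [152, 120, 23], [114, 95, 50], [85, 85, 74], [84, 84, 80], [85, 84, 81], [87, 86, 83], [86, 87, 81], [86, 86, 82], [85, 85, 82]]
246 [[127, 100, 18], [131, 101, 21], [132, 105, 24], [134, 104, 18], [138, 107, 25], [137, 106, 20], [131, 107, 36], [98, 91, 70], [84, 84, 80], [84, 85, 81], [82, 85, 82], [85, 86, 83], [82, 83, 79], [83, 84, 81]]
252 [[96, 77, 27], [97, 78, 24], [99, 76, 23], [99, 79, 29], [92, 84, 57], [88, 87, 79], [83, 84, 79], [83, 82, 77], [84, 83, 80], [83, 86, 80], [84, 85, 81], [82, 84, 78], [77, 78, 75], [77, 78, 73]]
```

Request:
move_arm([
  {"dp": [0, 0, 9], "twist": 0, "jaw": 0.3},
  {"dp": [0, 0, 11], "twist": 0, "jaw": 0.3},
  {"dp": [0, 0, 13], "twist": 0, "jaw": 0.3},
  {"dp": [0, 0, 13], "twist": 0, "jaw": 0.3},
])

```text
t: 12.5
tool_pos: [632.9, 280.3, 140.7]
tcp_rot: [-3.134, 0.004, -3.131]
contact_force: [2.4, -3.5, 24.6]
gripper_width: 55.8
```

```bash
cat >> h.py <<'E'
def rim():
    f=grab('side');m=ymask(f,(215,285,275,365));ys,xs=np.nonzero(m);print([(x,int(ys[xs==x].max())) for x in range(xs.min(),xs.max()+1,3)],xs.min(),xs.max(),ys.min(),ys.max());plan(626,279,134)
E
python3 -c "
from h import *
rim()"
```

```text
[(229, 326), (232, 337), (235, 344), (238, 347), (241, 348), (244, 348), (247, 348), (250, 347), (253, 344), (256, 332)] 229 256 299 348
t 12.55 pos [632.9 280.3 140.7] rot [-3.134  0.004 -3.131] w 55.9 F [ 3.7 -3.9 24.9] q [ 0.65  0.58  0.04  0.01 -1.04 -2.22]
dp [ 6.9 -1.1  6.7] twist 0 0.0
```

The bottle has levelled: the body's edges are at u=229..256, and its offset from the rim's centre now matches a vertical bottle. I'll ease the force and let go.

Request:
move_arm([
  {"dp": [0, 0, 2], "twist": 0, "jaw": 0.3},
  {"dp": [0, 0, 2], "twist": 0, "jaw": 0.3},
])

```text
t: 12.75
tool_pos: [634.3, 280.8, 141.3]
tcp_rot: [-3.137, 0.009, -3.131]
contact_force: [1.6, 0.7, 12.4]
gripper_width: 55.5
```

```bash
python3 -c "
from h import *
rim()"
```

```text
[(228, 327), (231, 337), (234, 345), (237, 347), (240, 348), (243, 348), (246, 348), (249, 346), (252, 344), (255, 332)] 228 255 299 348
t 12.8 pos [634.6 280.9 141.3] rot [-3.136  0.01  -3.131] w 55.8 F [ 0.9 -0.2  8. ] q [ 0.65  0.58  0.05  0.01 -1.03 -2.22]
dp [ 8.7 -1.8  7.3] twist 0 0.0
```

Request:
move_arm([
  {"dp": [0, 0, 0], "twist": 0, "jaw": 0.75},
  {"dp": [0, 0, 0], "twist": 0, "jaw": 0.85},
  {"dp": [0, 0, 0], "twist": 0, "jaw": 1},
  {"dp": [0, 0, 0], "twist": 0, "jaw": 1},
  {"dp": [0, 0, 0], "twist": 0, "jaw": 1},
])

```text
t: 13.3
tool_pos: [634.3, 280.8, 140.6]
tcp_rot: [-3.135, 0.009, -3.131]
contact_force: [-1.4, -0.8, -0.1]
gripper_width: 85.3
```

```bash
python3 -c "
from h import *
rim()"
```

```text
[(228, 331), (231, 338), (234, 345), (237, 347), (240, 348), (243, 348), (246, 348), (249, 346), (252, 344)] 228 254 299 348
t 13.35 pos [634.4 280.8 140.8] rot [-3.136  0.009 -3.131] w 85.6 F [ 0.4 -0.8  0.4] q [ 0.65  0.58  0.04  0.01 -1.03 -2.22]
dp [ 8.5 -1.7  6.7] twist 0 0.0
```

Request:
move_arm([
  {"dp": [0, 0, -10], "twist": 0, "jaw": 1},
  {"dp": [0, 0, -25], "twist": 0, "jaw": 1},
  {"dp": [0, 0, -45], "twist": 0, "jaw": 1},
  {"dp": [0, 0, -65], "twist": 0, "jaw": 1},
  {"dp": [0, 0, -85], "twist": 0, "jaw": 1},
  {"dp": [0, 0, -100], "twist": 0, "jaw": 1},
  {"dp": [0, 0, -100], "twist": 0, "jaw": 1},
])

```text
t: 14.05
tool_pos: [634.7, 282.0, 244.7]
tcp_rot: [-3.139, 0.015, -3.13]
contact_force: [0.3, -0.1, -0.3]
gripper_width: 85.5
```

```bash
python3 -c "
from h import *
rim();plan(532.6,217,150)
f=grab('side')
for x in(617,622,627,632):
  print(x,[np.round(proj(f,[[x+r*np.cos(a),280+r*np.sin(a),h] for a in np.linspace(0,6.28,60)])[:,0].min(),1) for h,r in((56,24),(68,29),(150,29))],[np.round(proj(f,[[x+r*np.cos(a),280+r*np.sin(a),h] for a in np.linspace(0,6.28,60)])[:,0].max(),1) for h,r in((56,24),(68,29),(150,29))], proj(f,[[x+29*np.cos(a),280+29*np.sin(a),164] for a in np.linspace(0,6.28,60)])[:,1].min())
m=ymask(f,(215,285,275,365));ys,xs=np.nonzero(m)
for y in range(300,348,5): print(y,xs[ys==y].min(),xs[ys==y].max(),end='; ')"
```

```text
[(222, 306), (225, 319), (228, 332), (231, 338), (234, 345), (237, 348), (240, 348), (243, 348), (246, 348), (249, 346), (252, 344)] 222 254 291 348
t 14.1 pos [633.9 281.7 242.6] rot [-3.138  0.012 -3.131] w 85.6 F [-0.7 -0.6 -0.1] q [ 0.65  0.5   0.18  0.01 -1.24 -2.22]
dp [  9.2  -2.2 108.5] twist 0 0.0
t 14.1 pos [633.9 281.7 242.6] rot [-3.138  0.012 -3.131] w 85.6 F [-0.7 -0.6 -0.1] q [ 0.65  0.5   0.18  0.01 -1.24 -2.22]
dp [103.  -63.3  91.6] twist 0 0.0
617 [np.float64(235.0), np.float64(231.9), np.float64(226.4)] [np.float64(257.2), np.float64(258.9), np.float64(254.9)] 290.79333882022524
622 [np.float64(232.9), np.float64(229.8), np.float64(224.1)] [np.float64(255.0), np.float64(256.8), np.float64(252.6)] 290.4120925542788
627 [np.float64(230.7), np.float64(227.6), np.float64(221.8)] [np.float64(252.9), np.float64(254.6), np.float64(250.3)] 290.0314849487344
632 [np.float64(228.6), np.float64(225.4), np.float64(219.6)] [np.float64(250.7), np.float64(252.4), np.float64(248.1)] 289.65151440011766
300 222 249; 305 222 250; 310 223 251; 315 224 252; 320 225 253; 325 227 253; 330 228 254; 335 229 253; 340 232 253; 345 234 251;
```

The bottle stands free and vertical. Its edges fit a 164 mm top at x≈627, y≈280, so it is about 7 mm off the peg axis, inside the 12 mm play. Next I shut the fingers and go above yellow.

Request:
move_arm([
  {"dp": [25, -16, 0], "twist": 0, "jaw": 0},
  {"dp": [60, -38, 0], "twist": 0, "jaw": 0},
  {"dp": [90, -57, 10], "twist": 0, "jaw": 0},
  {"dp": [101, -64, 40], "twist": 0, "jaw": 0},
  {"dp": [102, -64, 80], "twist": 0, "jaw": 0},
  {"dp": [102, -64, 115], "twist": 0, "jaw": 0},
  {"dp": [102, -64, 140], "twist": 0, "jaw": 0},
  {"dp": [102, -64, 153], "twist": 0, "jaw": 0},
  {"dp": [102, -64, 153], "twist": 0, "jaw": 0},
  {"dp": [102, -64, 153], "twist": 0, "jaw": 0},
])

```text
t: 15.15
tool_pos: [533.9, 215.9, 87.9]
tcp_rot: [-3.136, 0.01, -3.13]
contact_force: [0.6, 0.6, -0.5]
gripper_width: -0.0
```

```bash
python3 -c "
from h import *
plan(532.6,217,62);rim();look('k1',170,230,200,150)"
```

```text
t 15.15 pos [533.9 215.9  87.9] rot [-3.136  0.01  -3.13 ] w -0.0 F [ 0.6  0.6 -0.5] q [ 0.67  0.47 -0.33  0.01 -0.77 -2.24]
dp [ 1.6  1.3 25.9] twist 0 0.0
[(222, 306), (225, 320), (228, 333), (231, 338), (234, 345), (237, 348), (240, 348), (243, 348), (246, 348), (249, 346), (252, 344)] 222 254 291 349
t 15.2 pos [534.2 216.1  88.6] rot [-3.137  0.011 -3.13 ] w 0.2 F [ 0.5 -0.2  0.4] q [ 0.67  0.46 -0.33  0.01 -0.77 -2.24]
dp [-93.   61.7 -44.7] twist 0 0.0
```

View pics/k1.png

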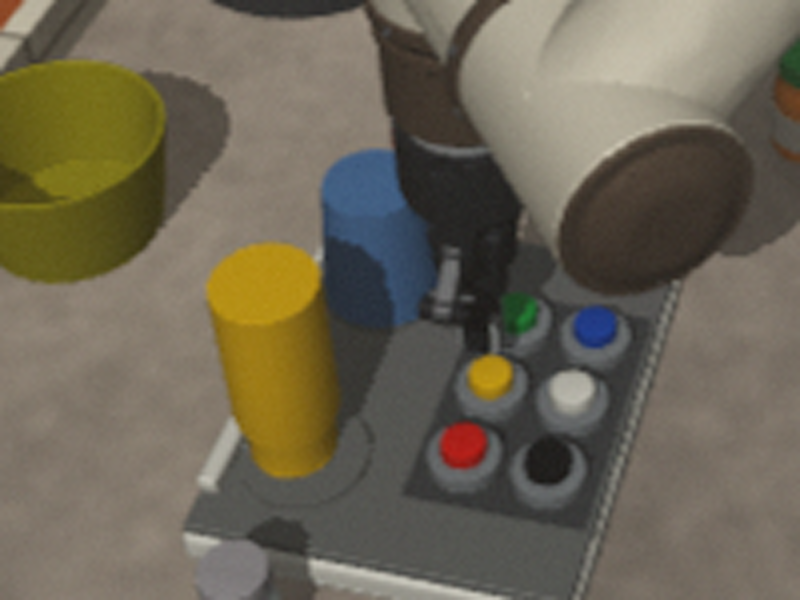

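The bottle stands upright on the saucer, with its rim at about (243,347). The shut fingertips hover at about (290,316), just above the yellow key. Now I press yellow.

Request:
move_arm([
  {"dp": [1, 1, 8], "twist": 0, "jaw": 0},
  {"dp": [1, 1, 16], "twist": 0, "jaw": 0},
  {"dp": [1, 1, 21], "twist": 0, "jaw": 0},
  {"dp": [1, 1, 25], "twist": 0, "jaw": 0},
  {"dp": [1, 1, 28], "twist": 0, "jaw": 0},
  {"dp": [1, 1, 28], "twist": 0, "jaw": 0},
  {"dp": [1, 1, 28], "twist": 0, "jaw": 0},
])

```text
t: 15.95
tool_pos: [533.6, 217.3, 64.7]
tcp_rot: [-3.138, 0.013, -3.129]
contact_force: [-8.5, -1.1, 24.0]
gripper_width: -0.0
```

Yellow is at its stop: 24 N at z 64.7 (65 expected). I lift and go to blue.

Request:
move_arm([
  {"dp": [0, 0, -10], "twist": 0, "jaw": 0},
  {"dp": [0, 0, -25], "twist": 0, "jaw": 0},
  {"dp": [0, 0, -28], "twist": 0, "jaw": 0},
  {"dp": [15, -15, -28], "twist": 0, "jaw": 0},
  {"dp": [35, -36, -28], "twist": 0, "jaw": 0},
  {"dp": [49, -49, -28], "twist": 0, "jaw": 0},
  {"dp": [49, -49, -28], "twist": 0, "jaw": 0},
  {"dp": [49, -49, -28], "twist": 0, "jaw": 0},
])

```text
t: 16.75
tool_pos: [485.2, 167.9, 92.1]
tcp_rot: [-3.137, 0.013, -3.129]
contact_force: [0.5, 0.4, 0.2]
gripper_width: 0.1
```

```bash
python3 -c "
from h import *
plan(484.7,167.7,61)"
```

```text
t 16.75 pos [485.2 167.9  92.1] rot [-3.137  0.013 -3.129] w 0.1 F [0.5 0.4 0.2] q [ 0.66  0.37 -0.48  0.02 -0.71 -2.23]
dp [ 0.9 -0.  31.1] twist 0 0.0
```

Request:
move_arm([
  {"dp": [0, 0, 10], "twist": 0, "jaw": 0},
  {"dp": [0, 0, 19], "twist": 0, "jaw": 0},
  {"dp": [0, 0, 25], "twist": 0, "jaw": 0},
  {"dp": [0, 0, 29], "twist": 0, "jaw": 0},
  {"dp": [0, 0, 31], "twist": 0, "jaw": 0},
  {"dp": [0, 0, 31], "twist": 0, "jaw": 0},
  {"dp": [0, 0, 31], "twist": 0, "jaw": 0},
])

```text
t: 17.45
tool_pos: [485.9, 168.2, 64.5]
tcp_rot: [-3.137, 0.014, -3.127]
contact_force: [-9.7, 0.4, 29.8]
gripper_width: -0.1
```

Request:
move_arm([
  {"dp": [0, 0, -10], "twist": 0, "jaw": 0},
  {"dp": [0, 0, -25], "twist": 0, "jaw": 0},
  {"dp": [0, 0, -28], "twist": 0, "jaw": 0},
  {"dp": [0, 15, -28], "twist": 0, "jaw": 0},
  {"dp": [0, 36, -28], "twist": 0, "jaw": 0},
  {"dp": [0, 50, -28], "twist": 0, "jaw": 0},
  {"dp": [0, 50, -28], "twist": 0, "jaw": 0},
  {"dp": [0, 50, -28], "twist": 0, "jaw": 0},
])

```text
t: 18.25
tool_pos: [484.3, 218.6, 91.4]
tcp_rot: [-3.136, 0.013, -3.126]
contact_force: [-1.4, -0.3, 0.0]
gripper_width: -0.1
```

```bash
python3 -c "
from h import *
plan(485,217.5,61)"
```

```text
t 18.25 pos [484.3 218.6  91.4] rot [-3.136  0.013 -3.126] w -0.1 F [-1.4 -0.3  0. ] q [ 0.74  0.4  -0.44  0.02 -0.73 -2.31]
dp [-0.3 -0.9 30.5] twist 0 0.0
```

Blue went fully down (30 N) and came up again. I'm now over white.

Request:
move_arm([
  {"dp": [0, -1, 10], "twist": 0, "jaw": 0},
  {"dp": [0, -1, 19], "twist": 0, "jaw": 0},
  {"dp": [0, -1, 25], "twist": 0, "jaw": 0},
  {"dp": [0, -1, 29], "twist": 0, "jaw": 0},
  {"dp": [0, -1, 30], "twist": 0, "jaw": 0},
  {"dp": [0, -1, 30], "twist": 0, "jaw": 0},
  {"dp": [0, -1, 30], "twist": 0, "jaw": 0},
])

```text
t: 18.95
tool_pos: [484.2, 216.7, 64.6]
tcp_rot: [-3.135, 0.012, -3.125]
contact_force: [-10.1, -1.8, 26.4]
gripper_width: 0.0
```

Request:
move_arm([
  {"dp": [0, 0, -10], "twist": 0, "jaw": 0},
  {"dp": [0, 0, -25], "twist": 0, "jaw": 0},
  {"dp": [0, 0, -28], "twist": 0, "jaw": 0},
  {"dp": [-15, -15, -28], "twist": 0, "jaw": 0},
  {"dp": [-35, -36, -28], "twist": 0, "jaw": 0},
  {"dp": [-48, -50, -28], "twist": 0, "jaw": 0},
  {"dp": [-48, -50, -28], "twist": 0, "jaw": 0},
  {"dp": [-48, -50, -28], "twist": 0, "jaw": 0},
])

```text
t: 19.75
tool_pos: [532.2, 167.1, 92.5]
tcp_rot: [-3.134, 0.011, -3.127]
contact_force: [0.7, 0.1, -0.4]
gripper_width: 0.1
```

```bash
python3 -c "
from h import *
plan(532.3,167.2,61)"
```

```text
t 19.75 pos [532.2 167.1  92.5] rot [-3.134  0.011 -3.127] w 0.1 F [ 0.7  0.1 -0.4] q [ 0.6   0.43 -0.37  0.02 -0.76 -2.17]
dp [ 0.2  0.4 31.5] twist 0 0.0
```

Request:
move_arm([
  {"dp": [0, 0, 10], "twist": 0, "jaw": 0},
  {"dp": [0, 0, 19], "twist": 0, "jaw": 0},
  {"dp": [0, 0, 25], "twist": 0, "jaw": 0},
  {"dp": [0, 0, 29], "twist": 0, "jaw": 0},
  {"dp": [0, 0, 31], "twist": 0, "jaw": 0},
  {"dp": [0, 0, 31], "twist": 0, "jaw": 0},
  {"dp": [0, 0, 31], "twist": 0, "jaw": 0},
])

```text
t: 20.45
tool_pos: [531.6, 167.1, 64.7]
tcp_rot: [-3.133, 0.01, -3.125]
contact_force: [-9.6, 0.1, 24.5]
gripper_width: -0.0
```

Request:
move_arm([
  {"dp": [0, 0, -10], "twist": 0, "jaw": 0},
  {"dp": [0, 0, -30], "twist": 0, "jaw": 0},
  {"dp": [10, 0, -60], "twist": 0, "jaw": 0},
  {"dp": [40, 0, -95], "twist": 0, "jaw": 0},
  {"dp": [70, 0, -130], "twist": 0, "jaw": 0},
  {"dp": [90, 0, -150], "twist": 0, "jaw": 0},
  {"dp": [100, 0, -160], "twist": 0, "jaw": 0},
  {"dp": [100, 0, -160], "twist": 0, "jaw": 0},
  {"dp": [100, 0, -160], "twist": 0, "jaw": 0},
])

```text
t: 21.35
tool_pos: [430.1, 166.9, 222.8]
tcp_rot: [-3.132, 0.009, -3.124]
contact_force: [-0.4, 0.5, -0.5]
gripper_width: 0.3
```

```bash
python3 -c "
from h import *
np.set_printoptions(precision=1,suppress=True)
rim();t=grab('top')
for col,h in dict(yellow=(18,34),green=(45,85),blue=(100,130),red=(0,6)).items():
    for a,c,_ in blobs(t,(195,180,275,262),*h,130,50): print(col,a,c)
"
```

```text
[(222, 306), (225, 320), (228, 333), (231, 338), (234, 345), (237, 348), (240, 348), (243, 348), (246, 348), (249, 346), (252, 344)] 222 254 291 348
t 21.4 pos [430.2 166.8 222.3] rot [-3.1  0.  -3.1] w -0.0 F [-0.4  0.3 -0.5] q [ 0.7  0.1 -0.4  0.  -1.  -2.3]
dp [-196.9  109.9   88.8] twist 0 0.0
yellow 542 [209.7 192.5]
yellow 68 [236.6 229.4]
green 55 [254.1 229.3]
blue 220 [256. 196.]
blue 60 [254.1 245.9]
red 61 [219.2 229.3]
```

```bash
python3 -c "
from h import *
a=cv2.imread('pics/top0.png')[:,:,::-1];f0=dict(hsv=cv2.cvtColor(np.ascontiguousarray(a),cv2.COLOR_RGB2HSV));t=grab('top')
for n,b,h in(('cup',(240,180,275,215),(100,130)),('jarcap',(320,260,360,300),(45,85)),('cradle',(370,180,430,250),(0,6))):
  for f in(f0,t): print(n,[(x[0],x[1].round(1)) for x in blobs(f,b,*h,110,50,40)])
from workcell import workorder
print(workorder.hand_in())"
```

```text
cup [(np.int32(342), array([256.3, 196. ]))]
cup [(np.int32(336), array([256.3, 195.7]))]
jarcap [(np.int32(232), array([337.8, 276.9]))]
jarcap [(np.int32(233), array([337.8, 277. ]))]
cradle [(np.int32(293), array([388.3, 222.6]))]
cradle [(np.int32(1075), array([395.6, 218.7]))]
the job is handed in; nothing more can be done
None
```

The bottle is upside down over the free peg, and the programme is keyed in: yellow, blue, white, green. I handed the job in at about 21.5 s of the 67 s allowed, with the arm clear of everything. `hand_in()` reports no verdict, so the result rests on my own checks.

**Bottle:** The tool can only turn about its own z, so I hooked the bottle's lower lip on the fixed peg and swung it upright in the pads. I then lowered it, pressed it level on the saucer at about 25 N and let go.
- **Fit:** After release its outline in the side camera fits a vertical bottle with its top at 164 mm, and it did not change during the key presses. It sits about 7 mm off the peg axis, within the 12 mm of play.
- **Disagreement:** Contact came at a tool height of about 142 mm, where I expected 134 mm. In the side view the rim also reads about 4 mm high. I put both down to a grip nearer the bottle's bottom end than planned and to the side camera reading about 5 mm high, but I could not confirm it directly.

**Keys:** Each of the four went to its stop (24–30 N, tool height about 64.6 mm, 65 expected) and was released fully before the next. I aimed nothing at red or black.

**Other items:** In the top view the cup and the jar's cap are where they started, within 0.3 pixel. I did not compare the can, mug, shaker or spoon with the first picture.

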